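# Check in returned push-button canister lids

### The arm

A 6-joint arm with a two-finger parallel gripper is mounted at the origin on a cart in front of the work surface, level with it; the furniture and walls round the work are solid. World frame = base frame: x ahead of the robot, y to its left, z up, the work surface at z = 0. Lengths are in m, angles in degrees, forces in N, time in s.
With the tool pointing down it reaches from about 0.4 to 0.825 m from the base axis. Payload 7 kg.
Tool frame: the origin (TCP) lies at the very end of the fingers, on their centre line; the grasp point (between the pads) lies 19 mm behind it (r.grip_depth is the distance from the TCP to the grasp point, in m); z points along the fingers, y is the line along which they close (so a half turn about z gives the same grasp; the last joint's range is limited). The gripper opens to 88 mm and grips with 3 to 60 N. Pads are 19 mm wide; open, the fingers measure 130 mm over their backs; the gripper's body (78 mm by 193 mm) begins 47 mm behind the grasp point.
Start: joints at [-50.357, 20.546, 0.682, 0, -70.136, -16.507], TCP at [0.265, -0.621, 0.227] pointing down, gripper open.
Joint ranges: [-176.03, 176.03], [-82.01, 121.73], [-58.28, 71.71], [-173.87, 95.51], [-174.79, -0.11], [-173.66, 173.66]. Speed limits (degrees/s): [136.94, 136.94, 172.46, 180, 180, 180].

### API

Orientations are given as [roll, pitch, yaw] about the fixed x, y, z axes, in that order (R = Rz(yaw) Ry(pitch) Rx(roll)).
In Python, from plant import r gives the robot as it stands.
- The arm moves only by the tool play_rows, never from a script. Its argument "rows" is a list that holds one entry, the list of rows, each a list of 5 numbers: the closure, from 0 (fully open) to 1 (shut), then the shift along the tool's x, y, z each as a share of 0.5 m, from -1 to 1, then the turn about the tool's z as a share of 1.5 rad, from -1 to 1. A call has exactly 8 rows; each row is the pose to reach, as a shift and turn from the pose commanded when the call began, along the tool's axes at that moment; what a row does not reach only later rows make up. A row lasts 1/12 s, in which the tool goes at most 41.7 mm and 7.16 degrees, less where a joint would pass 70% of its speed; a pose out of reach is approached as far as the arm can. A call with a number of a shift or a turn outside -1 to 1 is refused whole. A call with a gripper value outside its range is refused whole. The fingers move at their own pace and stop on an object; "squeeze" is the grip in N (left out, the last holds). Time passes only in rows, so rows that repeat a pose let the fingers close, or fill a call up. It gives the time, the measured TCP pose, the force, the opening and the grip force at its end, in the units of the state.
- r.get_state(): the state, without advancing time (a new reading comes with each control period).
- r.capture(name): name is "scene" or "top"; returns the picture (400x640x3 uint8, red, green, blue); there is no depth.
- r.camera_info(name): a dict with "fovy" (degrees; the focal length in pixels is half the picture's height over the tangent of half this angle, whatever the lens; pixels are square), "cx", "cy" (the principal point, pixels), "pose" (4x4, takes a point from camera to world coordinates). Camera axes: x right, y down, z forward; pixel columns grow to the right and rows downward; lengths in m; the calibration is good to about 2 mm. A picture is of the moment at which its call begins. camera_info takes no time and is no camera call.
- r.close_job(): hands the job in; it is judged then, once.
The state is a dict: "time_s": time; "joints": joint angles; "qd": joint speeds; "joint_torque": joint torques, N m; "tcp_pos": TCP position; "eef_rot": TCP orientation; "contact_force": force on the tool from outside, world axes, zero at the start; "moment": the same for the moment, N m; "gripper_width": finger opening in m; "gripper_force": force on a finger pad.
Only numpy, scipy, OpenCV 4.12 (cv2) and the standard library are available. Lean on these libraries where they do the work, as an engineer would, in place of code of your own. Each camera call takes 0.05 s, during which the arm holds its last target. There are 200 camera calls.

### The job

Check in the returned canister lids on the table: a lid that stands steady when you press on its rim goes into the aluminium tray, and a warped one that rocks goes into the black reject bin, each lying flat on the bottom, button side up. Every lid, rejects too, must be put away with its push button popped up so that the seal is relaxed, so feel each button and click the ones that are locked down. Leave the roll of tape where it lies.

Things in the scene. Friction and masses are not known exactly. Their poses are not given: they have to be found in the camera images.
- lid_a: White push-button lid of a food canister, plug down. Round flange 108 mm across, its flat top 20 mm up; in the middle a ribbed collar 44 mm across, 20 to 48 mm up (grip it from above, any yaw); out of it stands a grey push button 33 mm across. 66 mm high with the button up; about 0.25 kg. Origin: centre of the underside, z up. Sound or warped: see lid_b, lid_c; button: lid_d.
- lid_b: A lid like lid_a. A sound lid stands on its whole 96 mm wide foot ring and does not give when pressed down on the flange about 45 mm from the centre. Sound and warped lids look alike from above and stand equally level and high until pressed. Origin: centre of the underside, z up.
- lid_c: A lid like lid_a. A warped lid stands level on a 26 mm patch in the middle of its bowed underside; a light press (about 1 N) on the flange about 45 mm from the centre rocks it until its rim meets the table: the flange sinks about 4 mm under the finger, tilt about 0.13 rad, and comes level again when let go. Origin: centre of the underside, z up.
- lid_d: A lid like lid_a. Its button top stands 66 mm above the underside when up and 59.6 mm when locked down; only touch tells which. Push-push: press it down at its centre to the stop, 10 to 11 mm below the up position, and let go: each full press changes locked to up or up to locked; one that stops short of 10 mm changes nothing. Origin: centre of the underside, z up.
- lid_e: A lid like lid_a. Forces on the button's spring: about 2 N to start it from up, 3.5 N from locked, 5 N at the stop (press with about 8 N to be sure of the stop). In the rules lid_X_cap is the middle of the top of lid_X's button and lid_X_rim a point on the underside of its foot ring: at height 0 of a sound lid, 4.5 mm up on a warped one. Origin: centre of the underside, z up.
- tray: Shallow aluminium tray with a rolled rim for the good lids, fixed, 420 mm along its x, 165 mm along its y, rim 28 mm high, floor 3 mm thick; inside 414 x 159 mm: room for three lids side by side along x. It may stand on the left or on the right. Origin: centre of its underside.
- reject_bin: Deep black plastic bin for the rejects, fixed, 397 mm along its x, 162 mm along its y, 71 mm high, floor 2 mm thick; inside 366 x 132 mm: room for two or three lids side by side along x. It stands on the other side from the tray. Origin: centre of its underside.
- tape_roll: A roll of tan packing tape lying flat among the lids, 96 mm across, 25 mm high; not part of the job. Origin: centre of the underside.

How it is judged (in metres and radians):
At the end, for the whole second after the job is handed in: Every sound lid lies flat on the floor of the tray and every warped lid lies flat on the floor of the reject bin (underside within 12 mm of the container's underside, tilt under 0.1 rad, not on the rim or on another lid), every lid's button is up (less than 2 mm down), and all are at rest (angle between each of lid_a, lid_b, lid_c, lid_d, lid_e's own z axis and vertical below 0.1 rad and linear speed of each of lid_a, lid_b, lid_c, lid_d, lid_e below 0.02 m/s and z of lid_a_cap in the frame of lid_a above 0.064 m and ((z of lid_a_rim in the frame of lid_a below 0.0015 m and x of lid_a in the frame of tray between -0.16 and 0.16 m and y of lid_a in the frame of tray between -0.04 and 0.04 m and z of lid_a in the frame of tray between -0.005 and 0.012 m) or (z of lid_a_rim in the frame of lid_a above 0.0015 m and x of lid_a in the frame of reject_bin between -0.15 and 0.15 m and y of lid_a in the frame of reject_bin between -0.035 and 0.035 m and z of lid_a in the frame of reject_bin between -0.005 and 0.012 m)) and z of lid_b_cap in the frame of lid_b above 0.064 m and ((z of lid_b_rim in the frame of lid_b below 0.0015 m and x of lid_b in the frame of tray between -0.16 and 0.16 m and y of lid_b in the frame of tray between -0.04 and 0.04 m and z of lid_b in the frame of tray between -0.005 and 0.012 m) or (z of lid_b_rim in the frame of lid_b above 0.0015 m and x of lid_b in the frame of reject_bin between -0.15 and 0.15 m and y of lid_b in the frame of reject_bin between -0.035 and 0.035 m and z of lid_b in the frame of reject_bin between -0.005 and 0.012 m)) and z of lid_c_cap in the frame of lid_c above 0.064 m and ((z of lid_c_rim in the frame of lid_c below 0.0015 m and x of lid_c in the frame of tray between -0.16 and 0.16 m and y of lid_c in the frame of tray between -0.04 and 0.04 m and z of lid_c in the frame of tray between -0.005 and 0.012 m) or (z of lid_c_rim in the frame of lid_c above 0.0015 m and x of lid_c in the frame of reject_bin between -0.15 and 0.15 m and y of lid_c in the frame of reject_bin between -0.035 and 0.035 m and z of lid_c in the frame of reject_bin between -0.005 and 0.012 m)) and z of lid_d_cap in the frame of lid_d above 0.064 m and ((z of lid_d_rim in the frame of lid_d below 0.0015 m and x of lid_d in the frame of tray between -0.16 and 0.16 m and y of lid_d in the frame of tray between -0.04 and 0.04 m and z of lid_d in the frame of tray between -0.005 and 0.012 m) or (z of lid_d_rim in the frame of lid_d above 0.0015 m and x of lid_d in the frame of reject_bin between -0.15 and 0.15 m and y of lid_d in the frame of reject_bin between -0.035 and 0.035 m and z of lid_d in the frame of reject_bin between -0.005 and 0.012 m)) and z of lid_e_cap in the frame of lid_e above 0.064 m and ((z of lid_e_rim in the frame of lid_e below 0.0015 m and x of lid_e in the frame of tray between -0.16 and 0.16 m and y of lid_e in the frame of tray between -0.04 and 0.04 m and z of lid_e in the frame of tray between -0.005 and 0.012 m) or (z of lid_e_rim in the frame of lid_e above 0.0015 m and x of lid_e in the frame of reject_bin between -0.15 and 0.15 m and y of lid_e in the frame of reject_bin between -0.035 and 0.035 m and z of lid_e in the frame of reject_bin between -0.005 and 0.012 m))); the robot touches nothing.
It fails at once if the tape roll is pushed more than 10 cm away (distance of tape_roll from where it was at the start of the episode above 0.1 m).
Of lid_a, lid_b, lid_c, lid_d, lid_e only 4 to 5 are there at a start; the rules pass over those that are not, and their reading is None.
At some moment in a run one of lid_a, lid_b, lid_c, lid_d, lid_e may be knocked a few centimetres aside while the robot is not near it.
Once in a run the grip may slacken for a moment while it holds something.
It also fails if it takes over 210 s, if anything falls off the work surface, if the arm or the gripper's body presses on something with over 40 N, if the wrist force passes 120 N, or if a joint passes its speed limit or range.

## Working session

There is one attempt and no reset: what is moved stays moved. The work goes in short steps, Python scripts to look and compute and a tool call to move; the robot and the scene stay as the last step left them, time stands still between calls to the robot, and variables do not carry over. Pictures are saved under pics/ and viewed, at most 14 in all, crops included, and the job is handed in when it is done.

Besides the shell and the picture viewer there is one more tool, called after "Emit:" in YAML: its name, and indented under it one key for each argument. play_rows: Moves the arm, as the interface text tells. Its arguments: {"type":"object","properties":{"rows":{"type":"array","items":{"type":"array","items":{"type":"array","items":{"type":"number"}}}},"squeeze":{"type":"number"}},"required":["rows"]}

```bash
mkdir -p pics; ls
python3 - <<'E'
from plant import r
import cv2,numpy as np
print(r.get_state())
for n in("scene","top"):
    i=r.camera_info(n);print(n,i)
    cv2.imwrite(f"pics/{n}0.png",r.capture(n)[:,:,::-1])
E
```

```text
pics
{'time_s': 0.0, 'joints': array([-5.03589651e+01,  2.05891909e+01,  6.34905686e-01, -2.11135155e-02,
       -7.01364381e+01, -1.65066436e+01]), 'qd': array([ 0.04525245, -0.04163901,  0.02214866, -0.00817625, -0.03760448,
       -0.11579087]), 'joint_torque': array([ 6.16699726e-04, -5.82724428e+01,  2.93059319e+01,  6.99745819e+00,
        7.07093335e-03, -1.25412780e-04]), 'tcp_pos': array([ 0.2649873 , -0.62028097,  0.2256535 ]), 'eef_rot': array([ 1.79907376e+02, -6.74919080e-03, -1.56872793e+02]), 'contact_force': array([ 0.41854565, -0.28807067,  0.06477549]), 'moment': array([-0.02067545,  0.00021049,  0.00053763]), 'gripper_force': 0.0, 'gripper_width': 0.08783462867960294}
scene {'fovy': 44.085168558623124, 'cx': 328.2547219125134, 'cy': 195.41997110301858, 'pose': array([[-0.78186716, -0.36488092,  0.50551524, -0.04117716],
       [-0.62293785,  0.42452693, -0.65705808,  0.7733866 ],
       [ 0.02514312, -0.82863671, -0.5592218 ,  0.7028933 ],
       [ 0.        ,  0.        ,  0.        ,  1.        ]])}
top {'fovy': 55.366373657309744, 'cx': 316.0682089677407, 'cy': 193.65190728802258, 'pose': array([[-6.65086335e-02, -9.77912379e-01,  1.98151408e-01,
         3.89396999e-01],
       [-9.97785462e-01,  6.53589516e-02, -1.23441958e-02,
        -6.10428330e-04],
       [-8.79426354e-04, -1.98533589e-01, -9.80093690e-01,
         9.70764207e-01],
       [ 0.00000000e+00,  0.00000000e+00,  0.00000000e+00,
         1.00000000e+00]])}
```

View pics/top0.png

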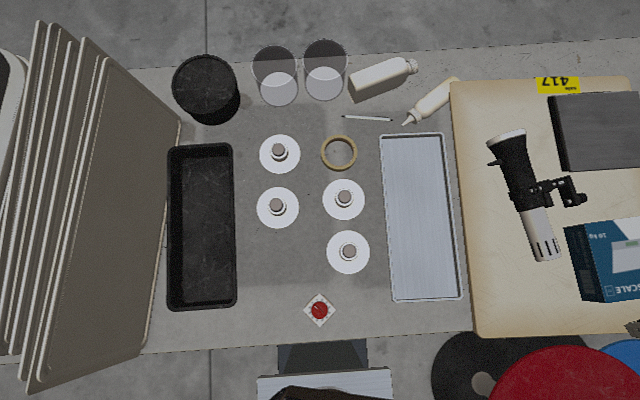

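View pics/scene0.png

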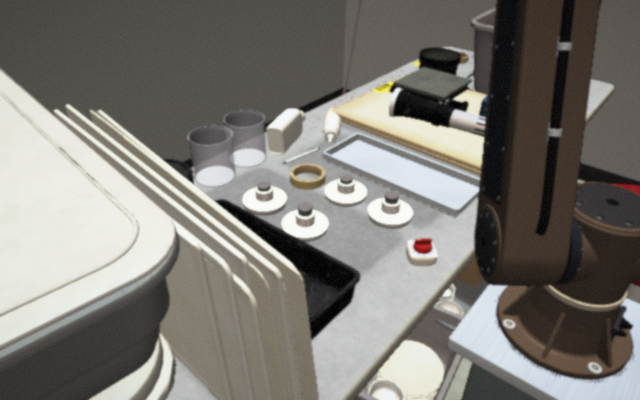

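The top view shows four lids, with flange centres near (279,153), (277,208), (344,199) and (348,252). The tape is at (339,152), the black bin is on the left (x 167–237) and the tray on the right (x 379–465). The scene view shows the same lids at (264,198), (305,222), (346,190) and (391,211). I'll enlarge both.

Run:
```python
import cv2
a=cv2.imread("pics/top0.png")[120:320,160:480]; cv2.imwrite("pics/topc.png",cv2.resize(a,(800,500),interpolation=cv2.INTER_CUBIC))
b=cv2.imread("pics/scene0.png")[160:260,225:425]; cv2.imwrite("pics/scenec.png",cv2.resize(b,(800,400),interpolation=cv2.INTER_CUBIC))
```

```text
(no output)
```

View pics/topc.png

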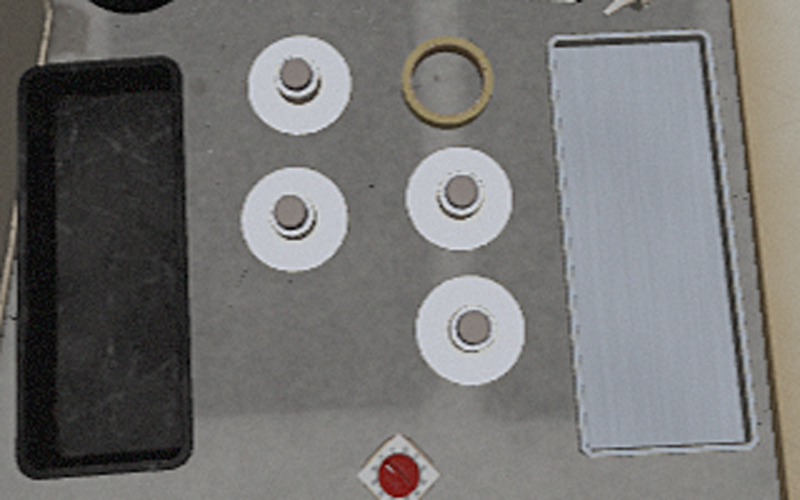

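View pics/scenec.png

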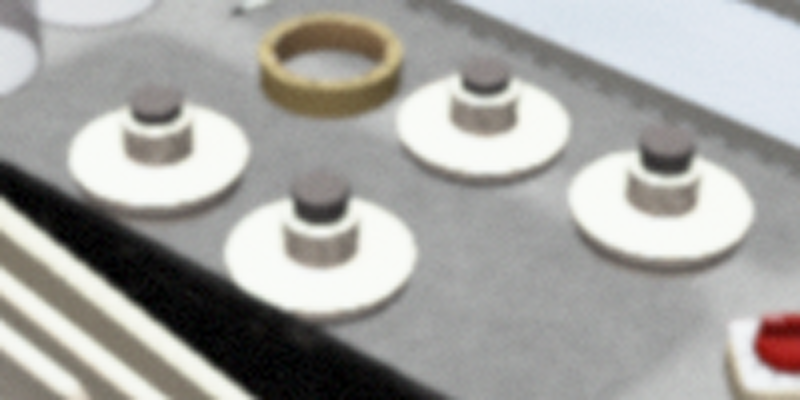

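The crops show the button tops at top-crop (298,73), (291,212), (462,190), (474,326) and scene-crop (157,103), (321,188), (486,72), (667,142). Container corners are readable too. Next I'll triangulate.

```bash
cat > h.py <<'E'
import numpy as np
from plant import r
def ray(n,px):
    i=r.camera_info(n);f=200/np.tan(np.radians(i["fovy"])/2);P=i["pose"]
    d=P[:3,:3]@np.array([(px[0]-i["cx"])/f,(px[1]-i["cy"])/f,1]);return P[:3,3],d/np.linalg.norm(d)
def tri(a,b):
    (p,d),(q,e)=ray("top",a),ray("scene",b)
    s=np.linalg.lstsq(np.c_[d,-e],q-p,rcond=None)[0];u,v=p+s[0]*d,q+s[1]*e
    return (u+v)/2,np.linalg.norm(u-v)
def atz(n,px,z):
    p,d=ray(n,px);return p+d*(z-p[2])/d[2]
T=lambda c:(160+(c[0]+.5)/2.5-.5,120+(c[1]+.5)/2.5-.5)
S=lambda c:(225+(c[0]+.5)/4-.5,160+(c[1]+.5)/4-.5)
E
python3 - <<'E'
from h import *
np.set_printoptions(precision=4,suppress=True)
for k,t,f,s in (("A",(298,73),(300,85),(157,103)),("B",(291,212),(294,219),(321,188)),("C",(462,190),(459,198),(486,72)),("D",(474,326),(470,330),(667,142))):
    print(k,*tri(T(t),S(s)),atz("top",T(f),.02))
print("tape",atz("top",T((448,82)),.025))
for k,z,cs in(("tray",.028,((549,38),(708,33),(757,447),(583,454))),("bin",.071,((20,72),(180,57),(190,465),(20,478)))):
    w=[atz("top",T(c),z) for c in cs];print(k,np.array(w)[:,:2].round(3).tolist(),np.mean(w,0))
print("red",atz("top",T((400,478)),.03))
E
```

```text
A [0.6963 0.0733 0.0492] 0.0016901123353873359 [0.6937 0.0747 0.02  ]
B [0.5532 0.0863 0.0588] 0.0005700034643333573 [0.553  0.0875 0.02  ]
C [ 0.5642 -0.0822  0.0519] 0.002680583282761769 [ 0.5635 -0.0806  0.02  ]
D [ 0.4314 -0.0823  0.0574] 0.0023508607409212802 [ 0.4305 -0.0808  0.02  ]
tape [ 0.6851 -0.0787  0.025 ]
tray [[0.725, -0.187], [0.719, -0.353], [0.302, -0.345], [0.306, -0.178]] [ 0.513  -0.2657  0.028 ]
bin [[0.709, 0.346], [0.714, 0.188], [0.324, 0.188], [0.323, 0.342]] [0.5177 0.2658 0.071 ]
red [ 0.2961 -0.0022  0.03  ]
```

```bash
cat >> h.py <<'E'
def st():
    s=r.get_state();print("t%.2f"%s["time_s"],s["tcp_pos"].round(4),s["eef_rot"].round(2),"F",s["contact_force"].round(2),"w%.4f g%.1f"%(s["gripper_width"],s["gripper_force"]));return s
def go(x,y,z,yaw=-90):
    s=st();a=np.radians(s["eef_rot"][2]);d=np.array([x,y,z])-s["tcp_pos"]
    tx=np.cos(a)*d[0]+np.sin(a)*d[1];ty=np.sin(a)*d[0]-np.cos(a)*d[1]
    print("shares",np.round([tx*2,ty*2,-d[2]*2,-np.radians(yaw-s["eef_rot"][2])/1.5],4))
E
python3 -c "
from h import *
go(.431,-.0365,.1)"
```

```text
t0.10 [ 0.265  -0.6203  0.2257] [ 1.7992e+02 -1.0000e-02 -1.5687e+02] F [-0.05 -0.51 -0.55] w0.0879 g0.0
shares [-0.764   0.9434  0.2514 -0.7781]
```

Emit:
play_rows:
  rows:
    - [[1, -0.09, 0.11, 0, -0.08], [1, -0.18, 0.22, 0, -0.16], [1, -0.27, 0.33, 0, -0.24], [1, -0.36, 0.44, 0, -0.32], [1, -0.42, 0.5, 0, -0.4], [1, -0.48, 0.57, 0, -0.48], [1, -0.54, 0.64, 0, -0.56], [1, -0.6, 0.7, 0, -0.6]]
  squeeze: 20

```text
time_s: 0.77
tcp_pos: [0.3625, -0.3001, 0.2264]
eef_rot: [180.0, 0.0, -104.9]
contact_force: [1.3, 0.3, 0.6]
gripper_width: 0.0396
gripper_force: 0.0
```

```bash
python3 -c "
from h import *
go(.431,-.0365,.1)"
```

```text
t0.77 [ 0.3625 -0.3001  0.2264] [ 1.8000e+02  1.0000e-02 -1.0494e+02] F [1.26 0.29 0.6 ] w0.0396 g0.0
shares [-0.5446  0.0035  0.2528 -0.1738]
```

Emit:
play_rows:
  rows:
    - [[1, -0.08, 0, 0, -0.05], [1, -0.16, 0, 0.03, -0.1], [1, -0.24, 0, 0.08, -0.15], [1, -0.32, 0, 0.13, -0.174], [1, -0.4, 0, 0.18, -0.174], [1, -0.48, 0, 0.23, -0.174], [1, -0.544, 0.003, 0.25, -0.174], [1, -0.544, 0.003, 0.25, -0.174]]

```text
time_s: 1.43
tcp_pos: [0.4327, -0.0362, 0.0995]
eef_rot: [179.9, -0.0, -90.2]
contact_force: [0.3, -0.7, -0.1]
gripper_width: 0.0007
gripper_force: 0.0
```

Emit:
play_rows:
  rows:
    - [[1, 0, 0, 0, 0], [1, 0, 0, 0, 0], [1, 0, 0, 0, 0], [1, 0, 0, 0, 0], [1, 0, 0, 0, 0], [1, 0, 0, 0, 0], [1, 0, 0, 0, 0], [1, 0, 0, 0, 0]]

```text
time_s: 2.1
tcp_pos: [0.4331, -0.0396, 0.1018]
eef_rot: [-180.0, 0.0, -90.4]
contact_force: [0.1, 1.0, 0.3]
gripper_width: 0.0008
gripper_force: 0.0
```

```bash
python3 -c "
from h import *
go(.431,-.0365,.024)"
```

```text
t2.10 [ 0.4331 -0.0396  0.1018] [-1.7997e+02  1.0000e-02 -9.0390e+01] F [0.14 0.96 0.34] w0.0008 g0.0
shares [-0.0063  0.0042  0.1556 -0.0046]
```

Emit:
play_rows:
  rows:
    - [[1, -0.006, 0.004, 0.05, -0.005], [1, -0.006, 0.004, 0.1, -0.005], [1, -0.006, 0.004, 0.14, -0.005], [1, -0.006, 0.004, 0.155, -0.005], [1, -0.006, 0.004, 0.16, -0.005], [1, -0.006, 0.004, 0.164, -0.005], [1, -0.006, 0.004, 0.168, -0.005], [1, -0.006, 0.004, 0.168, -0.005]]

```text
time_s: 2.77
tcp_pos: [0.431, -0.0363, 0.0194]
eef_rot: [180.0, -0.0, -89.9]
contact_force: [-8.3, 1.7, 21.2]
gripper_width: 0.0007
gripper_force: 10.0
```

```bash
python3 -c "
from h import *
go(.431,-.0365,.024)"
```

```text
t2.77 [ 0.431  -0.0363  0.0194] [ 1.800e+02 -1.000e-02 -8.989e+01] F [-8.34  1.67 21.17] w0.0007 g10.0
shares [ 0.0004  0.     -0.0093  0.0013]
```

Lid D is rigid at the rim (21 N at flange height), so it is sound. Next is its button.

Emit:
play_rows:
  rows:
    - [[1, 0, 0, -0.07, 0], [1, 0, 0, -0.124, 0], [1, 0.04, 0, -0.124, 0], [1, 0.09, 0, -0.124, 0], [1, 0.09, 0, -0.11, 0], [1, 0.09, 0, -0.1, 0], [1, 0.09, 0, -0.094, 0], [1, 0.09, 0, -0.088, 0]]

```text
time_s: 3.43
tcp_pos: [0.4314, -0.0811, 0.0618]
eef_rot: [-180.0, -0.0, -89.9]
contact_force: [0.1, -2.6, 2.4]
gripper_width: 0.0001
gripper_force: 1.6
```

Emit:
play_rows:
  rows:
    - [[1, 0, 0, 0, 0], [1, 0, 0, 0, 0], [1, 0, 0, 0, 0], [1, 0, 0, 0, 0], [1, 0, 0, 0, 0], [1, 0, 0, 0, 0], [1, 0, 0, 0, 0], [1, 0, 0, 0, 0]]

```text
time_s: 4.1
tcp_pos: [0.4312, -0.0811, 0.0616]
eef_rot: [-180.0, 0.0, -89.9]
contact_force: [-0.3, 0.1, 2.7]
gripper_width: 0.0004
gripper_force: 1.1
```

D's button is up (2.7 N at 61.6 mm). I'll grasp D.

Emit:
play_rows:
  rows:
    - [[1, 0, 0, -0.02, 0], [0.25, 0, 0, -0.04, 0], [0.25, 0, 0, -0.04, 0], [0.25, 0, 0, -0.04, 0], [0.25, 0, 0, -0.04, 0], [0.25, 0, 0, -0.04, 0], [0.25, 0, 0, -0.04, 0], [0.25, 0, 0, -0.04, 0]]
  squeeze: 40

```text
time_s: 4.77
tcp_pos: [0.4309, -0.0813, 0.0812]
eef_rot: [180.0, -0.0, -89.9]
contact_force: [-0.5, 0.3, 0.6]
gripper_width: 0.0414
gripper_force: 0.0
```

Emit:
play_rows:
  rows:
    - [[0.25, 0, 0, 0, 0], [0.25, 0, 0, 0.04, 0], [0.25, 0, 0, 0.08, 0], [0.25, 0, 0, 0.114, 0], [0.25, 0, 0, 0.114, 0], [0.7, 0, 0, 0.114, 0], [0.7, 0, 0, 0.114, 0], [0.7, 0, 0, 0.114, 0]]

```text
time_s: 5.43
tcp_pos: [0.4319, -0.0811, 0.0255]
eef_rot: [-179.9, 0.0, -89.9]
contact_force: [-1.0, -0.6, -0.3]
gripper_width: 0.0509
gripper_force: 0.0
```

```bash
python3 -c "
from h import *
go(.513,-.266,.1)"
```

```text
t5.43 [ 0.4319 -0.0811  0.0255] [-1.799e+02  1.000e-02 -8.990e+01] F [-1.03 -0.56 -0.35] w0.0509 g0.0
shares [ 0.3701 -0.1615 -0.1489  0.0012]
```

Emit:
play_rows:
  rows:
    - [[0.8, 0, 0, 0, 0], [0.8, 0, 0, 0, 0], [0.8, 0, 0, 0, 0], [0.8, 0, 0, 0, 0], [0.8, 0, 0, -0.03, 0], [0.8, 0, 0, -0.06, 0], [0.8, 0, 0, -0.1, 0], [0.8, 0, 0, -0.13, 0]]

```text
time_s: 6.1
tcp_pos: [0.4309, -0.0812, 0.0906]
eef_rot: [-180.0, 0.0, -89.9]
contact_force: [0.2, -0.0, -2.2]
gripper_width: 0.0453
gripper_force: 40.0
```

Emit:
play_rows:
  rows:
    - [[0.8, 0.05, 0.01, 0, 0], [0.8, 0.1, 0.02, 0, 0], [0.8, 0.16, 0.04, 0, 0], [0.8, 0.22, 0.06, 0, 0], [0.8, 0.28, 0.08, 0, 0], [0.8, 0.33, 0.09, 0, 0], [0.8, 0.368, 0.093, 0, 0], [0.8, 0.368, 0.093, 0, 0]]

```text
time_s: 6.77
tcp_pos: [0.3842, -0.2677, 0.0893]
eef_rot: [180.0, -0.0, -90.1]
contact_force: [0.8, 0.6, -3.1]
gripper_width: 0.0452
gripper_force: 40.0
```

```bash
python3 -c "
from h import *
go(.385,-.2645,.0285)"
```

```text
t6.77 [ 0.3842 -0.2677  0.0893] [ 1.7998e+02 -1.0000e-02 -9.0060e+01] F [ 0.76  0.56 -3.08] w0.0452 g40.0
shares [-0.0063 -0.0016  0.1217 -0.0007]
```

Emit:
play_rows:
  rows:
    - [[0.8, -0.003, 0, 0.04, 0], [0.8, -0.003, 0, 0.08, 0], [0.8, -0.003, 0, 0.105, 0], [0.8, -0.003, 0, 0.113, 0], [0.8, -0.003, 0, 0.118, 0], [0.8, -0.003, 0, 0.12, 0], [0.8, -0.003, 0, 0.122, 0], [0.8, -0.003, 0, 0.122, 0]]

```text
time_s: 7.43
tcp_pos: [0.3854, -0.2638, 0.0291]
eef_rot: [-179.9, -0.0, -89.9]
contact_force: [-0.3, -0.1, -3.2]
gripper_width: 0.0454
gripper_force: 40.0
```

Emit:
play_rows:
  rows:
    - [[0.3, 0, 0, 0, 0], [0.3, 0, 0, 0, 0], [0.3, 0, 0, 0, 0], [0.3, 0, 0, 0, 0], [0.3, 0, 0, -0.02, 0], [0.3, 0, 0, -0.06, 0], [0.3, 0, 0, -0.1, 0], [0.3, 0, 0, -0.15, 0]]

```text
time_s: 8.1
tcp_pos: [0.3841, -0.2636, 0.1038]
eef_rot: [179.9, 0.0, -89.9]
contact_force: [0.6, -0.3, 0.8]
gripper_width: 0.0618
gripper_force: 0.0
```

```bash
python3 -c "
from h import *
go(.564,-.0365,.1)"
```

```text
t8.10 [ 0.3841 -0.2636  0.1038] [ 1.799e+02  3.000e-02 -8.992e+01] F [ 0.62 -0.26  0.84] w0.0618 g0.0
shares [-0.4537 -0.3603  0.0076  0.0009]
```

Emit:
play_rows:
  rows:
    - [[1, -0.05, -0.04, 0, 0], [1, -0.11, -0.09, 0, 0], [1, -0.17, -0.14, 0, 0], [1, -0.23, -0.19, 0, 0], [1, -0.29, -0.24, 0, 0], [1, -0.35, -0.29, 0, 0], [1, -0.41, -0.34, 0, 0], [1, -0.454, -0.36, 0, 0]]
  squeeze: 20

```text
time_s: 8.77
tcp_pos: [0.5676, -0.0339, 0.1038]
eef_rot: [-179.9, -0.0, -89.8]
contact_force: [0.9, -0.3, 0.1]
gripper_width: 0.0135
gripper_force: 0.0
```

```bash
cat >> h.py <<'E'
def lids():
    import cv2
    a=r.capture("top").astype(int);m=((a.min(2)>185)&(a.max(2)-a.min(2)<22)).astype(np.uint8)
    m[:,:150]=0;m[:,470:]=0;m[:125]=0;m[310:]=0
    m=cv2.morphologyEx(m,cv2.MORPH_OPEN,np.ones((3,3),np.uint8))
    cs,_=cv2.findContours(m,cv2.RETR_EXTERNAL,cv2.CHAIN_APPROX_NONE)
    for c in cs:
        if cv2.contourArea(c)>250:
            (u,v),ax,_=cv2.fitEllipse(c);print("lid px",round(u,1),round(v,1),np.round(ax,1),atz("top",(u,v),.02)[:2].round(4))
E
python3 -c "
from h import *
lids()
go(.564,-.0365,.1)"
```

```text
lid px 424.0 264.9 [41.4 44.5] [ 0.3861 -0.2648]
lid px 277.7 208.6 [36.7 42.1] [0.5496 0.0866]
lid px 354.5 200.2 [17.6 34.3] [ 0.5583 -0.1086]
t8.82 [ 0.5686 -0.0317  0.1037] [-1.7986e+02  1.0000e-02 -8.9750e+01] F [2.44 2.2  0.42] w0.0093 g0.0
shares [0.0095 0.0092 0.0075 0.0029]
```

Emit:
play_rows:
  rows:
    - [[1, 0, 0, 0, 0], [1, 0, 0, 0.05, 0], [1, 0, 0, 0.1, 0], [1, 0, 0, 0.14, 0], [1, 0, 0, 0.158, 0], [1, 0, 0, 0.164, 0], [1, 0, 0, 0.168, 0], [1, 0, 0, 0.172, 0]]

```text
time_s: 9.48
tcp_pos: [0.5653, -0.0366, 0.0186]
eef_rot: [-179.9, 0.0, -89.9]
contact_force: [-0.4, 2.4, 2.5]
gripper_width: 0.0008
gripper_force: 1.2
```

Emit:
play_rows:
  rows:
    - [[1, 0, 0, 0, 0], [1, 0, 0, 0, 0], [1, 0, 0, 0, 0], [1, 0, 0, 0, 0], [1, 0, 0, 0, 0], [1, 0, 0, 0, 0], [1, 0, 0, 0, 0], [1, 0, 0, 0, 0]]

```text
time_s: 10.15
tcp_pos: [0.5649, -0.0363, 0.0178]
eef_rot: [-180.0, 0.0, -89.9]
contact_force: [0.3, 2.7, 2.4]
gripper_width: 0.0006
gripper_force: 1.4
```

Emit:
play_rows:
  rows:
    - [[1, 0, 0, 0.001, 0], [1, 0, 0, 0.002, 0], [1, 0, 0, 0.003, 0], [1, 0, 0, 0.003, 0], [1, 0, 0, 0.003, 0], [1, 0, 0, 0.003, 0], [1, 0, 0, 0.003, 0], [1, 0, 0, 0.003, 0]]

```text
time_s: 10.82
tcp_pos: [0.5651, -0.0361, 0.0165]
eef_rot: [-179.9, 0.0, -89.9]
contact_force: [-0.9, 5.0, 6.6]
gripper_width: 0.0006
gripper_force: 3.5
```

Emit:
play_rows:
  rows:
    - [[1, 0, 0, -0.07, 0], [1, 0, 0, -0.128, 0], [1, 0, 0, -0.128, 0], [1, 0.04, 0, -0.128, 0], [1, 0.09, 0, -0.128, 0], [1, 0.09, 0, -0.128, 0], [1, 0.09, 0, -0.11, 0], [1, 0.09, 0, -0.1, 0]]

```text
time_s: 11.48
tcp_pos: [0.5638, -0.0818, 0.0647]
eef_rot: [179.9, 0.0, -90.0]
contact_force: [-0.9, 0.3, -0.4]
gripper_width: 0.0007
gripper_force: 0.0
```

```bash
python3 -c "
from h import *
lids()
go(.564,-.0815,.0615)"
```

```text
lid px 424.1 265.0 [41.9 44.6] [ 0.3859 -0.2649]
lid px 290.6 210.7 [13.3 30. ] [0.542  0.0545]
t11.53 [ 0.5631 -0.0815  0.0637] [ 1.7982e+02 -1.0000e-02 -8.9960e+01] F [-0.52  0.39 -0.68] w0.0000 g0.0
shares [ 0.     -0.0017  0.0044  0.0005]
```

Emit:
play_rows:
  rows:
    - [[1, 0, 0, 0.002, 0], [1, 0, 0, 0.004, 0], [1, 0, 0, 0.006, 0], [1, 0, 0, 0.006, 0], [1, 0, 0, 0.006, 0], [1, 0, 0, 0.006, 0], [1, 0, 0, 0.006, 0], [1, 0, 0, 0.006, 0]]

```text
time_s: 12.2
tcp_pos: [0.5647, -0.0815, 0.0632]
eef_rot: [-180.0, 0.0, -89.9]
contact_force: [-0.2, 0.4, 0.7]
gripper_width: 0.0003
gripper_force: 0.0
```

Emit:
play_rows:
  rows:
    - [[1, 0, 0, 0.002, 0], [1, 0, 0, 0.004, 0], [1, 0, 0, 0.004, 0], [1, 0, 0, 0.004, 0], [1, 0, 0, 0.004, 0], [1, 0, 0, 0.004, 0], [1, 0, 0, 0.004, 0], [1, 0, 0, 0.004, 0]]

```text
time_s: 12.87
tcp_pos: [0.5646, -0.0815, 0.0611]
eef_rot: [-180.0, 0.0, -89.9]
contact_force: [0.7, -0.4, 0.0]
gripper_width: 0.0004
gripper_force: 0.0
```

C is warped, and its button is locked: no contact at 61.1 mm. I'll click it.

Emit:
play_rows:
  rows:
    - [[1, 0, 0, 0.003, 0], [1, 0, 0, 0.006, 0], [1, 0, 0, 0.009, 0], [1, 0, 0, 0.012, 0], [1, 0, 0, 0.0135, 0], [1, 0, 0, 0.0135, 0], [1, 0, 0, 0.0135, 0], [1, 0, 0, 0.0135, 0]]

```text
time_s: 13.53
tcp_pos: [0.5655, -0.0816, 0.0553]
eef_rot: [-179.9, -0.0, -89.9]
contact_force: [-0.9, 0.1, 9.4]
gripper_width: 0.001
gripper_force: 4.7
```

```bash
python3 -c "
from h import *
st()"
```

```text
t13.53 [ 0.5655 -0.0816  0.0553] [-1.799e+02 -1.000e-02 -8.988e+01] F [-0.89  0.09  9.4 ] w0.0010 g4.7
```

9.4 N at 55.3 mm means the button is at its stop. I'll raise and re-probe at 62 mm.

Emit:
play_rows:
  rows:
    - [[1, 0, 0, -0.01, 0], [1, 0, 0, -0.025, 0], [1, 0, 0, -0.03, 0], [1, 0, 0, -0.03, 0], [1, 0, 0, -0.02, 0], [1, 0, 0, -0.0145, 0], [1, 0, 0, -0.0145, 0], [1, 0, 0, -0.0145, 0]]

```text
time_s: 14.2
tcp_pos: [0.5646, -0.0815, 0.0612]
eef_rot: [180.0, -0.0, -89.9]
contact_force: [0.1, -0.8, 2.3]
gripper_width: 0.0004
gripper_force: 1.1
```

```bash
python3 -c "
from h import *
st()"
```

```text
t14.20 [ 0.5646 -0.0815  0.0612] [ 1.7998e+02 -1.0000e-02 -8.9910e+01] F [ 0.11 -0.76  2.27] w0.0004 g1.1
```

The button is up now. I'll grasp C and take it to the bin.

Emit:
play_rows:
  rows:
    - [[1, 0, 0, -0.02, 0], [0.25, 0, 0, -0.04, 0], [0.25, 0, 0, -0.04, 0], [0.25, 0, 0, -0.04, 0], [0.25, 0, 0, -0.04, 0], [0.25, 0, 0, -0.04, 0], [0.25, 0, 0, -0.04, 0], [0.25, 0, 0, -0.04, 0]]
  squeeze: 40

```text
time_s: 14.87
tcp_pos: [0.5644, -0.0815, 0.0813]
eef_rot: [180.0, -0.0, -89.9]
contact_force: [0.8, 0.0, -0.0]
gripper_width: 0.0417
gripper_force: 0.0
```

Emit:
play_rows:
  rows:
    - [[0.25, 0, 0, 0, 0], [0.25, 0, 0, 0, 0], [0.25, 0, 0, 0.04, 0], [0.25, 0, 0, 0.08, 0], [0.25, 0, 0, 0.112, 0], [0.25, 0, 0, 0.112, 0], [0.8, 0, 0, 0.112, 0], [0.8, 0, 0, 0.112, 0]]

```text
time_s: 15.53
tcp_pos: [0.5652, -0.0815, 0.0263]
eef_rot: [-180.0, -0.0, -89.9]
contact_force: [-0.5, 0.9, 0.5]
gripper_width: 0.0575
gripper_force: 0.0
```

Emit:
play_rows:
  rows:
    - [[0.8, 0, 0, 0, 0], [0.8, 0, 0, 0, 0], [0.8, 0, 0, 0, 0], [0.8, 0, 0, -0.04, 0], [0.8, 0, 0, -0.1, 0], [0.8, 0, 0, -0.16, 0], [0.8, 0, 0, -0.22, 0], [0.8, 0, 0, -0.26, 0]]

```text
time_s: 16.2
tcp_pos: [0.5655, -0.0815, 0.1588]
eef_rot: [-179.8, 0.0, -89.9]
contact_force: [1.6, -0.0, -2.3]
gripper_width: 0.0444
gripper_force: 40.0
```

```bash
python3 -c "
from h import *
go(.398,.266,.16)"
```

```text
t16.20 [ 0.5655 -0.0815  0.1588] [-1.7981e+02  2.0000e-02 -8.9900e+01] F [ 1.58 -0.01 -2.28] w0.0444 g40.0
shares [-0.6956  0.3338 -0.0023  0.0011]
```

Emit:
play_rows:
  rows:
    - [[0.8, -0.06, 0.03, 0, 0], [0.8, -0.13, 0.06, 0, 0], [0.8, -0.2, 0.1, 0, 0], [0.8, -0.27, 0.13, 0, 0], [0.8, -0.34, 0.16, 0, 0], [0.8, -0.41, 0.2, 0, 0], [0.8, -0.48, 0.23, 0, 0], [0.8, -0.55, 0.26, 0, 0]]

```text
time_s: 16.87
tcp_pos: [0.4329, 0.1947, 0.156]
eef_rot: [-180.0, 0.1, -89.9]
contact_force: [1.7, 1.5, -2.4]
gripper_width: 0.0445
gripper_force: 40.0
```

Emit:
play_rows:
  rows:
    - [[0.8, -0.06, 0.03, 0, 0], [0.8, -0.12, 0.06, 0, 0], [0.8, -0.145, 0.072, 0, 0], [0.8, -0.145, 0.072, 0, 0], [0.8, -0.145, 0.072, 0, 0], [0.8, -0.145, 0.072, 0, 0], [0.8, -0.145, 0.072, 0, 0], [0.8, -0.145, 0.072, 0, 0]]

```text
time_s: 17.53
tcp_pos: [0.3984, 0.2649, 0.1556]
eef_rot: [180.0, -0.0, -90.0]
contact_force: [0.1, -0.1, -2.4]
gripper_width: 0.0446
gripper_force: 40.0
```

```bash
python3 -c "
from h import *
import cv2
go(.398,.266,.0285)
lids()
cv2.imwrite('pics/bin1.png',cv2.resize(r.capture('top')[130:330,150:400,::-1],None,fx=3,fy=3,interpolation=2))"
```

```text
t17.53 [0.3984 0.2649 0.1556] [180.    -0.   -89.99] F [ 0.11 -0.06 -2.4 ] w0.0446 g40.0
shares [-2.200e-03  8.000e-04  2.542e-01  1.000e-04]
lid px 205.0 274.4 [19.1 45.5] [0.399  0.2712]
lid px 423.9 265.0 [41.1 43.9] [ 0.386  -0.2645]
lid px 277.2 207.3 [39.9 40.8] [0.5532 0.0876]
lid px 279.3 153.6 [37.8 39.4] [0.694  0.0758]
```

View pics/bin1.png

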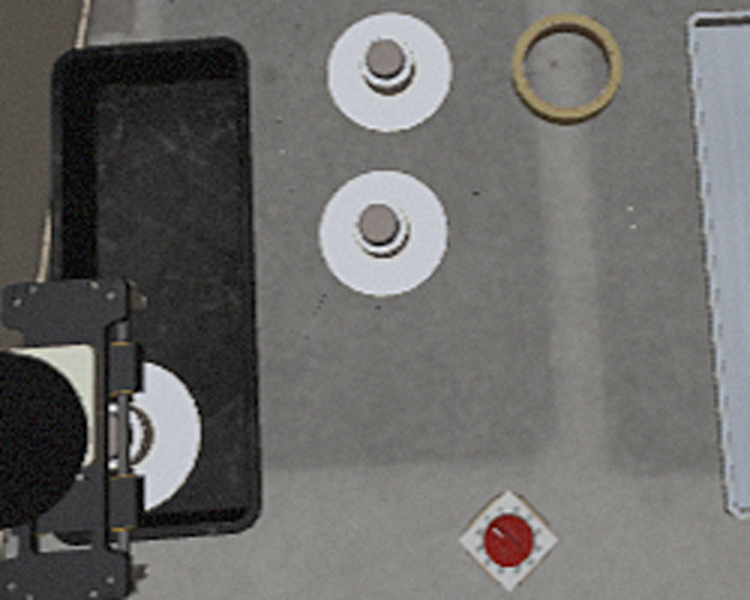

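The picture shows the lid held over the near end of the bin. The bin's outer rim runs from crop x 54 to 252 at y 150, and the floor's left edge is at x 97. I'll check the bin's y position from these.

```bash
python3 -c "
from h import *
q=lambda u,v:(150+(u+.5)/3-.5,130+(v+.5)/3-.5)
for u,v,z in((54,150,.071),(252,150,.071),(97,150,.002),(240,150,.071),(150,36,.071),(150,536,.071),(150,82,.002),(57,400,.071),(259,400,.071)): print(u,v,z,atz('top',q(u,v),z)[:2].round(4))
"
```

```text
54 150 0.071 [0.6299 0.3451]
252 150 0.071 [0.6192 0.1853]
97 150 0.002 [0.6458 0.3343]
240 150 0.071 [0.6198 0.195 ]
150 36 0.071 [0.7216 0.267 ]
150 536 0.071 [0.3239 0.2694]
150 82 0.002 [0.7045 0.2878]
57 400 0.071 [0.4301 0.3407]
259 400 0.071 [0.4197 0.1846]
```

Emit:
play_rows:
  rows:
    - [[0.8, 0, -0.01, 0, 0], [0.8, 0, -0.02, 0.02, 0], [0.8, 0, -0.02, 0.07, 0], [0.8, 0, -0.02, 0.12, 0], [0.8, 0, -0.02, 0.16, 0], [0.8, 0, -0.02, 0.19, 0], [0.8, 0, -0.02, 0.21, 0], [0.8, 0, -0.02, 0.22, 0]]

```text
time_s: 18.3
tcp_pos: [0.4079, 0.2647, 0.0433]
eef_rot: [179.9, -0.1, -89.9]
contact_force: [0.0, 1.0, -2.3]
gripper_width: 0.0443
gripper_force: 40.0
```

Emit:
play_rows:
  rows:
    - [[0.8, 0, 0, 0.01, 0], [0.8, 0, 0, 0.02, 0], [0.8, 0, 0, 0.027, 0], [0.8, 0, 0, 0.03, 0], [0.8, 0, 0, 0.033, 0], [0.8, 0, 0, 0.035, 0], [0.8, 0, 0, 0.035, 0], [0.8, 0, 0, 0.035, 0]]

```text
time_s: 18.97
tcp_pos: [0.4084, 0.2661, 0.0291]
eef_rot: [-179.9, 0.1, -89.9]
contact_force: [-1.8, -1.3, 7.2]
gripper_width: 0.0448
gripper_force: 40.0
```

Emit:
play_rows:
  rows:
    - [[0.3, 0, 0, 0, 0], [0.3, 0, 0, 0, 0], [0.3, 0, 0, 0, 0], [0.3, 0, 0, 0, 0], [0.3, 0, 0, -0.02, 0], [0.3, 0, 0, -0.06, 0], [0.3, 0, 0, -0.12, 0], [0.3, 0, 0, -0.19, 0]]

```text
time_s: 19.63
tcp_pos: [0.4073, 0.2647, 0.1229]
eef_rot: [179.9, -0.2, -89.9]
contact_force: [1.9, 1.6, 0.2]
gripper_width: 0.0615
gripper_force: 0.0
```

Emit:
play_rows:
  rows:
    - [[1, 0, 0, -0.05, 0], [1, 0.05, -0.05, -0.05, 0], [1, 0.1, -0.1, -0.05, 0], [1, 0.15, -0.16, -0.05, 0], [1, 0.2, -0.21, -0.05, 0], [1, 0.25, -0.25, -0.05, 0], [1, 0.272, -0.289, -0.05, 0], [1, 0.272, -0.289, -0.05, 0]]
  squeeze: 20

```text
time_s: 20.3
tcp_pos: [0.5555, 0.1277, 0.1476]
eef_rot: [-180.0, -0.0, -90.1]
contact_force: [0.2, 0.5, 1.0]
gripper_width: 0.0135
gripper_force: 0.0
```

```bash
python3 -c "
from h import *
go(.553,.1315,.0175)
lids()"
```

```text
t20.30 [0.5555 0.1277 0.1476] [-1.7998e+02 -4.0000e-02 -9.0070e+01] F [0.19 0.51 0.96] w0.0135 g0.0
shares [-0.0077  0.0051  0.2603 -0.0009]
lid px 207.0 270.8 [41.2 44.1] [0.4075 0.2664]
lid px 423.9 264.9 [41.2 44. ] [ 0.3861 -0.2645]
lid px 279.8 207.3 [33.  40.1] [0.5526 0.0811]
lid px 280.5 153.7 [36.1 39.1] [0.6934 0.0727]
```

Emit:
play_rows:
  rows:
    - [[1, -0.006, 0.004, 0.06, 0], [1, -0.006, 0.004, 0.12, 0], [1, -0.006, 0.004, 0.18, 0], [1, -0.006, 0.004, 0.22, 0], [1, -0.006, 0.004, 0.24, 0], [1, -0.006, 0.004, 0.25, 0], [1, -0.006, 0.004, 0.256, 0], [1, -0.006, 0.004, 0.26, 0]]

```text
time_s: 21.02
tcp_pos: [0.5514, 0.1337, 0.0189]
eef_rot: [-179.9, 0.0, -89.9]
contact_force: [-1.1, 2.4, 2.1]
gripper_width: 0.0003
gripper_force: 1.3
```

Emit:
play_rows:
  rows:
    - [[1, 0, 0, 0, 0], [1, 0, 0, 0, 0], [1, 0, 0, 0, 0], [1, 0, 0, 0, 0], [1, 0, 0, 0, 0], [1, 0, 0, 0, 0], [1, 0, 0, 0, 0], [1, 0, 0, 0, 0]]

```text
time_s: 21.68
tcp_pos: [0.5512, 0.1333, 0.0183]
eef_rot: [-180.0, 0.0, -89.9]
contact_force: [0.1, 2.9, 3.1]
gripper_width: 0.0004
gripper_force: 1.7
```

Emit:
play_rows:
  rows:
    - [[1, 0, 0, 0.001, 0], [1, 0, 0, 0.002, 0], [1, 0, 0, 0.003, 0], [1, 0, 0, 0.003, 0], [1, 0, 0, 0.003, 0], [1, 0, 0, 0.003, 0], [1, 0, 0, 0.003, 0], [1, 0, 0, 0.003, 0]]

```text
time_s: 22.35
tcp_pos: [0.5511, 0.1332, 0.0167]
eef_rot: [-180.0, 0.0, -89.9]
contact_force: [-0.6, 4.6, 5.2]
gripper_width: 0.0004
gripper_force: 2.8
```

Emit:
play_rows:
  rows:
    - [[1, 0, 0, -0.07, 0], [1, 0, 0, -0.128, 0], [1, 0, 0, -0.128, 0], [1, 0.04, 0, -0.128, 0], [1, 0.09, 0, -0.128, 0], [1, 0.09, 0, -0.128, 0], [1, 0.09, 0, -0.11, 0], [1, 0.09, 0, -0.1, 0]]

```text
time_s: 23.02
tcp_pos: [0.55, 0.0872, 0.0652]
eef_rot: [179.9, -0.0, -90.0]
contact_force: [-0.3, -0.4, 5.7]
gripper_width: 0.0003
gripper_force: 2.0
```

Emit:
play_rows:
  rows:
    - [[1, 0, 0, 0.002, 0], [1, 0, 0, 0.004, 0], [1, 0, 0, 0.006, 0], [1, 0, 0, 0.008, 0], [1, 0, 0, 0.01, 0], [1, 0, 0, 0.01, 0], [1, 0, 0, 0.01, 0], [1, 0, 0, 0.01, 0]]

```text
time_s: 23.68
tcp_pos: [0.5509, 0.088, 0.0617]
eef_rot: [-180.0, 0.0, -89.9]
contact_force: [-0.5, 0.0, 1.4]
gripper_width: 0.0005
gripper_force: 1.1
```

B is warped with its button up. I'll grasp it and place it in the bin.

Emit:
play_rows:
  rows:
    - [[1, 0, 0, -0.02, 0], [0.25, 0, 0, -0.04, 0], [0.25, 0, 0, -0.04, 0], [0.25, 0, 0, -0.04, 0], [0.25, 0, 0, -0.04, 0], [0.25, 0, 0, -0.04, 0], [0.25, 0, 0, -0.04, 0], [0.25, 0, 0, -0.04, 0]]
  squeeze: 40

```text
time_s: 24.35
tcp_pos: [0.5507, 0.0879, 0.0812]
eef_rot: [180.0, -0.0, -89.9]
contact_force: [1.2, 0.9, 0.5]
gripper_width: 0.0412
gripper_force: 0.0
```

Emit:
play_rows:
  rows:
    - [[0.25, 0, -0.004, 0, 0], [0.25, 0, -0.004, 0, 0], [0.25, 0, -0.004, 0.04, 0], [0.25, 0, -0.004, 0.08, 0], [0.25, 0, -0.004, 0.112, 0], [0.25, 0, -0.004, 0.112, 0], [0.8, 0, -0.004, 0.112, 0], [0.8, 0, -0.004, 0.112, 0]]

```text
time_s: 25.02
tcp_pos: [0.5535, 0.0882, 0.0263]
eef_rot: [-180.0, 0.0, -89.9]
contact_force: [0.1, 0.4, 0.2]
gripper_width: 0.0576
gripper_force: 0.0
```

Emit:
play_rows:
  rows:
    - [[0.8, 0, 0, 0, 0], [0.8, 0, 0, 0, 0], [0.8, 0, 0, 0, 0], [0.8, 0, 0, -0.04, 0], [0.8, 0, 0, -0.1, 0], [0.8, 0, 0, -0.16, 0], [0.8, 0, 0, -0.22, 0], [0.8, 0, 0, -0.26, 0]]

```text
time_s: 25.68
tcp_pos: [0.5534, 0.0881, 0.1587]
eef_rot: [-179.9, 0.1, -89.9]
contact_force: [0.7, 0.3, -3.0]
gripper_width: 0.0431
gripper_force: 40.0
```

```bash
python3 -c "
from h import *
go(.638,.265,.155)"
```

```text
t25.68 [0.5534 0.0881 0.1587] [-1.7985e+02  6.0000e-02 -8.9900e+01] F [ 0.66  0.27 -3.03] w0.0431 g40.0
shares [-0.3535 -0.1699  0.0073  0.0011]
```

Emit:
play_rows:
  rows:
    - [[0.8, -0.05, -0.03, 0, 0], [0.8, -0.1, -0.06, 0, 0], [0.8, -0.16, -0.09, 0, 0], [0.8, -0.22, -0.12, 0, 0], [0.8, -0.28, -0.15, 0, 0], [0.8, -0.33, -0.17, 0, 0], [0.8, -0.353, -0.17, 0, 0], [0.8, -0.353, -0.17, 0, 0]]

```text
time_s: 26.35
tcp_pos: [0.6373, 0.267, 0.1544]
eef_rot: [179.9, -0.0, -89.8]
contact_force: [-0.0, 0.4, -4.4]
gripper_width: 0.0431
gripper_force: 40.0
```

Emit:
play_rows:
  rows:
    - [[0.8, 0, 0, 0, 0], [0.8, 0, 0, 0, 0], [0.8, 0, 0, 0, 0], [0.8, 0, 0, 0, 0], [0.8, 0, 0, 0.03, 0], [0.8, 0, 0, 0.06, 0], [0.8, 0, 0, 0.08, 0], [0.8, 0, 0, 0.08, 0]]

```text
time_s: 27.02
tcp_pos: [0.6362, 0.2633, 0.1131]
eef_rot: [179.8, -0.1, -90.0]
contact_force: [-0.9, -0.1, -4.2]
gripper_width: 0.0431
gripper_force: 40.0
```

```bash
python3 -c "
from h import *
go(.638,.265,.0285)
lids()"
```

```text
t27.02 [0.6362 0.2633 0.1131] [ 1.798e+02 -1.100e-01 -8.997e+01] F [-0.9  -0.15 -4.16] w0.0431 g40.0
shares [-0.0035 -0.0036  0.1692  0.0003]
lid px 207.0 270.8 [41.  44.1] [0.4074 0.2663]
lid px 423.9 264.9 [41.1 44. ] [ 0.3861 -0.2644]
lid px 208.6 170.6 [20.4 40.5] [0.6606 0.2596]
lid px 279.3 153.6 [37.9 39.3] [0.694  0.0757]
```

Emit:
play_rows:
  rows:
    - [[0.8, -0.002, -0.003, 0.03, 0], [0.8, -0.002, -0.003, 0.07, 0], [0.8, -0.002, -0.003, 0.1, 0], [0.8, -0.002, -0.003, 0.13, 0], [0.8, -0.002, -0.003, 0.15, 0], [0.8, -0.002, -0.003, 0.16, 0], [0.8, -0.002, -0.003, 0.166, 0], [0.8, -0.002, -0.003, 0.169, 0]]

```text
time_s: 27.73
tcp_pos: [0.6395, 0.2658, 0.0316]
eef_rot: [-180.0, 0.0, -89.9]
contact_force: [-0.1, 0.1, -2.7]
gripper_width: 0.0434
gripper_force: 40.0
```

```bash
python3 -c "
from h import *
go(.638,.265,.0285)"
```

```text
t27.73 [0.6395 0.2658 0.0316] [-1.7996e+02  2.0000e-02 -8.9910e+01] F [-0.08  0.13 -2.73] w0.0434 g40.0
shares [0.0015 0.0031 0.0061 0.0011]
```

Emit:
play_rows:
  rows:
    - [[0.8, 0, 0, 0.002, 0], [0.8, 0, 0, 0.004, 0], [0.8, 0, 0, 0.005, 0], [0.8, 0, 0, 0.005, 0], [0.3, 0, 0, 0.005, 0], [0.3, 0, 0, 0.005, 0], [0.3, 0, 0, 0.005, 0], [0.3, 0, 0, 0.005, 0]]

```text
time_s: 28.4
tcp_pos: [0.6393, 0.2658, 0.029]
eef_rot: [-180.0, 0.0, -89.9]
contact_force: [0.7, 0.2, 0.6]
gripper_width: 0.06
gripper_force: 0.0
```

Emit:
play_rows:
  rows:
    - [[0.3, 0, 0, -0.02, 0], [0.3, 0, 0, -0.06, 0], [0.3, 0, 0, -0.12, 0], [0.3, 0, 0, -0.18, 0], [0.3, 0, 0, -0.24, 0], [1, 0.05, 0, -0.24, 0], [1, 0.1, -0.02, -0.24, 0], [1, 0.15, -0.05, -0.24, 0]]

```text
time_s: 29.07
tcp_pos: [0.6639, 0.1906, 0.151]
eef_rot: [-179.9, 0.1, -89.8]
contact_force: [0.7, -0.1, 0.2]
gripper_width: 0.0469
gripper_force: 0.0
```

```bash
python3 -c "
from h import *
go(.695,.12,.08)
lids()"
```

```text
t29.07 [0.6639 0.1906 0.151 ] [-1.7988e+02  8.0000e-02 -8.9810e+01] F [ 0.67 -0.09  0.21] w0.0469 g0.0
shares [ 0.1414 -0.0617  0.142   0.0023]
lid px 207.0 270.8 [41.  44.1] [0.4074 0.2663]
lid px 423.9 264.9 [41.2 44. ] [ 0.3861 -0.2645]
lid px 204.1 185.9 [24.2 35.7] [0.6208 0.2716]
lid px 279.3 153.6 [37.8 39.4] [0.694  0.0758]
```

Emit:
play_rows:
  rows:
    - [[1, 0.05, -0.02, 0.02, 0], [1, 0.1, -0.05, 0.06, 0], [1, 0.14, -0.06, 0.1, 0], [1, 0.14, -0.06, 0.14, 0], [1, 0.14, -0.06, 0.14, 0], [1, 0.14, -0.06, 0.14, 0], [1, 0.14, -0.06, 0.14, 0], [1, 0.14, -0.06, 0.14, 0]]
  squeeze: 20

```text
time_s: 29.78
tcp_pos: [0.6952, 0.1218, 0.0807]
eef_rot: [-179.8, 0.0, -89.8]
contact_force: [0.4, 0.1, 0.7]
gripper_width: 0.0005
gripper_force: 0.0
```

```bash
python3 -c "
from h import *
go(.695,.1205,.0178)
lids()"
```

```text
t29.78 [0.6952 0.1218 0.0807] [-1.7985e+02  5.0000e-02 -8.9840e+01] F [0.37 0.06 0.69] w0.0005 g0.0
shares [0.0026 0.0005 0.1257 0.0018]
lid px 207.0 270.7 [41.6 44.1] [0.4075 0.2662]
lid px 424.0 265.0 [41.3 44.6] [ 0.386  -0.2647]
lid px 206.6 178.7 [38.6 40.7] [0.6393 0.2651]
lid px 283.1 153.6 [29.8 37.6] [0.6934 0.0658]
```

Emit:
play_rows:
  rows:
    - [[1, 0.002, 0, 0.04, 0], [1, 0.002, 0, 0.08, 0], [1, 0.002, 0, 0.108, 0], [1, 0.002, 0, 0.116, 0], [1, 0.002, 0, 0.12, 0], [1, 0.002, 0, 0.124, 0], [1, 0.002, 0, 0.126, 0], [1, 0.002, 0, 0.126, 0]]

```text
time_s: 30.5
tcp_pos: [0.6936, 0.1204, 0.0195]
eef_rot: [-180.0, -0.0, -89.8]
contact_force: [-12.2, 1.1, 19.3]
gripper_width: 0.0004
gripper_force: 9.4
```

Emit:
play_rows:
  rows:
    - [[1, 0, 0, 0, 0], [1, 0, 0, 0, 0], [1, 0, 0, 0, 0], [1, 0, 0, 0, 0], [1, 0, 0, 0, 0], [1, 0, 0, 0, 0], [1, 0, 0, 0, 0], [1, 0, 0, 0, 0]]

```text
time_s: 31.17
tcp_pos: [0.6936, 0.1204, 0.0196]
eef_rot: [-180.0, 0.0, -89.8]
contact_force: [-11.0, 0.8, 18.8]
gripper_width: 0.0008
gripper_force: 9.2
```

A is sound. Next is its button.

Emit:
play_rows:
  rows:
    - [[1, 0, 0, -0.07, 0], [1, 0, 0, -0.124, 0], [1, 0.04, 0, -0.124, 0], [1, 0.09, 0, -0.124, 0], [1, 0.09, 0, -0.12, 0], [1, 0.09, 0, -0.11, 0], [1, 0.09, 0, -0.1, 0], [1, 0.09, 0, -0.094, 0]]

```text
time_s: 31.83
tcp_pos: [0.6942, 0.0754, 0.0621]
eef_rot: [180.0, 0.0, -89.9]
contact_force: [-0.2, -0.4, -1.2]
gripper_width: 0.0003
gripper_force: 0.0
```

Emit:
play_rows:
  rows:
    - [[1, 0, 0, 0.002, 0], [1, 0, 0, 0.004, 0], [1, 0, 0, 0.006, 0], [1, 0, 0, 0.006, 0], [1, 0, 0, 0.006, 0], [1, 0, 0, 0.006, 0], [1, 0, 0, 0.006, 0], [1, 0, 0, 0.006, 0]]

```text
time_s: 32.5
tcp_pos: [0.6946, 0.0748, 0.0597]
eef_rot: [-180.0, 0.0, -89.9]
contact_force: [-0.3, 0.4, 1.1]
gripper_width: 0.0007
gripper_force: 0.5
```

It is locked: first contact comes at 59.7 mm. I'll click it and re-probe.

Emit:
play_rows:
  rows:
    - [[1, 0, 0, 0.003, 0], [1, 0, 0, 0.006, 0], [1, 0, 0, 0.009, 0], [1, 0, 0, 0.011, 0], [1, 0, 0, 0.011, 0], [1, 0, 0, 0.011, 0], [1, 0, 0, 0.011, 0], [1, 0, 0, 0.011, 0]]

```text
time_s: 33.17
tcp_pos: [0.6948, 0.0747, 0.0553]
eef_rot: [-179.9, 0.0, -89.9]
contact_force: [-2.1, 1.6, 10.7]
gripper_width: 0.0004
gripper_force: 5.1
```

Emit:
play_rows:
  rows:
    - [[1, 0, 0, -0.01, 0], [1, 0, 0, -0.025, 0], [1, 0, 0, -0.03, 0], [1, 0, 0, -0.03, 0], [1, 0, 0, -0.02, 0], [1, 0, 0, -0.0145, 0], [1, 0, 0, -0.0145, 0], [1, 0, 0, -0.0145, 0]]

```text
time_s: 33.83
tcp_pos: [0.6946, 0.0747, 0.0609]
eef_rot: [-180.0, -0.0, -89.9]
contact_force: [1.6, 0.3, 2.4]
gripper_width: 0.0005
gripper_force: 1.2
```

The button is up. I'll grasp A for the tray.

Emit:
play_rows:
  rows:
    - [[1, 0, 0, -0.02, 0], [0.25, 0, 0, -0.04, 0], [0.25, 0, 0, -0.04, 0], [0.25, 0, 0, -0.04, 0], [0.25, 0, 0, -0.04, 0], [0.25, 0, 0, -0.04, 0], [0.25, 0, 0, -0.04, 0], [0.25, 0, 0, -0.04, 0]]
  squeeze: 40

```text
time_s: 34.5
tcp_pos: [0.6941, 0.0746, 0.0809]
eef_rot: [180.0, -0.0, -89.9]
contact_force: [0.3, 0.3, 0.5]
gripper_width: 0.0415
gripper_force: 0.0
```

Emit:
play_rows:
  rows:
    - [[0.25, 0, 0, 0, 0], [0.25, 0, 0, 0, 0], [0.25, 0, 0, 0.04, 0], [0.25, 0, 0, 0.08, 0], [0.25, 0, 0, 0.111, 0], [0.25, 0, 0, 0.111, 0], [0.8, 0, 0, 0.111, 0], [0.8, 0, 0, 0.111, 0]]

```text
time_s: 35.17
tcp_pos: [0.6951, 0.0748, 0.0268]
eef_rot: [-179.9, 0.0, -89.9]
contact_force: [0.7, -0.3, 0.6]
gripper_width: 0.0572
gripper_force: 0.0
```

Emit:
play_rows:
  rows:
    - [[0.8, 0, 0, 0, 0], [0.8, 0, 0, 0, 0], [0.8, 0, 0, 0, 0], [0.8, 0, 0, -0.04, 0], [0.8, 0, 0, -0.08, 0], [0.8, 0, 0, -0.12, 0], [0.8, 0, 0, -0.16, 0], [0.8, 0, 0, -0.16, 0]]

```text
time_s: 35.83
tcp_pos: [0.6967, 0.0752, 0.1107]
eef_rot: [-179.6, 0.1, -89.9]
contact_force: [0.7, -0.7, -1.5]
gripper_width: 0.0431
gripper_force: 40.0
```

```bash
python3 -c "
from h import *
go(.58,-.266,.1)"
```

```text
t35.83 [0.6967 0.0752 0.1107] [-1.7962e+02  9.0000e-02 -8.9870e+01] F [ 0.71 -0.72 -1.52] w0.0431 g40.0
shares [0.6818 0.2349 0.0215 0.0015]
```

Emit:
play_rows:
  rows:
    - [[0.8, 0.06, 0.02, 0, 0], [0.8, 0.12, 0.04, 0, 0], [0.8, 0.19, 0.07, 0, 0], [0.8, 0.26, 0.09, 0, 0], [0.8, 0.33, 0.11, 0, 0], [0.8, 0.4, 0.14, 0, 0], [0.8, 0.47, 0.16, 0, 0], [0.8, 0.54, 0.18, 0, 0]]

```text
time_s: 36.5
tcp_pos: [0.6034, -0.1968, 0.1053]
eef_rot: [180.0, 0.0, -89.9]
contact_force: [1.4, -1.0, -3.0]
gripper_width: 0.043
gripper_force: 40.0
```

Emit:
play_rows:
  rows:
    - [[0.8, 0.05, 0.02, 0, 0], [0.8, 0.1, 0.04, 0, 0], [0.8, 0.142, 0.055, 0, 0], [0.8, 0.142, 0.055, 0.02, 0], [0.8, 0.142, 0.055, 0.06, 0], [0.8, 0.142, 0.055, 0.1, 0], [0.8, 0.142, 0.055, 0.1, 0], [0.8, 0.142, 0.055, 0.1, 0]]

```text
time_s: 37.17
tcp_pos: [0.5762, -0.2661, 0.0544]
eef_rot: [179.8, 0.0, -89.9]
contact_force: [0.4, -0.1, -2.3]
gripper_width: 0.0432
gripper_force: 40.0
```

```bash
python3 -c "
from h import *
go(.58,-.267,.0298)
lids()"
```

```text
t37.17 [ 0.5762 -0.2661  0.0544] [ 1.7981e+02  3.0000e-02 -8.9920e+01] F [ 0.42 -0.14 -2.28] w0.0432 g40.0
shares [ 0.0018 -0.0076  0.0493  0.001 ]
lid px 207.1 270.7 [42.1 44.8] [0.4075 0.2662]
lid px 442.5 250.0 [17.8 94.4] [ 0.419  -0.3146]
lid px 206.5 178.7 [38.9 41.9] [0.6395 0.2652]
```

Emit:
play_rows:
  rows:
    - [[0.8, 0, 0, 0.02, 0], [0.8, 0, 0, 0.035, 0], [0.8, 0, 0, 0.044, 0], [0.8, 0, 0, 0.048, 0], [0.8, 0, 0, 0.05, 0], [0.8, 0, 0, 0.05, 0], [0.8, 0, 0, 0.05, 0], [0.8, 0, 0, 0.05, 0]]

```text
time_s: 37.88
tcp_pos: [0.5776, -0.2666, 0.0311]
eef_rot: [-180.0, -0.0, -89.9]
contact_force: [-0.5, -0.3, -3.2]
gripper_width: 0.0434
gripper_force: 40.0
```

Emit:
play_rows:
  rows:
    - [[0.3, 0, 0, 0, 0], [0.3, 0, 0, 0, 0], [0.3, 0, 0, 0, 0], [0.3, 0, 0, 0, 0], [0.3, 0, 0, -0.02, 0], [0.3, 0, 0, -0.06, 0], [0.3, 0, 0, -0.12, 0], [0.3, 0, 0, -0.19, 0]]

```text
time_s: 38.55
tcp_pos: [0.5762, -0.2663, 0.1261]
eef_rot: [179.8, 0.0, -89.9]
contact_force: [1.2, -0.0, 0.3]
gripper_width: 0.0614
gripper_force: 0.0
```

Emit:
play_rows:
  rows:
    - [[0.3, 0, 0, -0.06, 0], [0.3, -0.06, 0, -0.12, 0], [0.3, -0.14, 0, -0.15, 0], [0.3, -0.22, 0, -0.15, 0], [0.3, -0.3, 0, -0.15, 0], [0.3, -0.38, 0, -0.15, 0], [0.3, -0.45, 0, -0.15, 0], [0.3, -0.5, 0, -0.15, 0]]

```text
time_s: 39.22
tcp_pos: [0.5769, -0.0138, 0.2022]
eef_rot: [-179.9, 0.0, -89.8]
contact_force: [-0.3, 0.1, -0.4]
gripper_width: 0.0617
gripper_force: 0.0
```

```bash
python3 -c "
from h import *
import cv2
st();lids()
cv2.imwrite('pics/end.png',r.capture('top')[:,:,::-1])
cv2.imwrite('pics/end_s.png',r.capture('scene')[:,:,::-1])"
```

```text
t39.22 [ 0.5769 -0.0138  0.2022] [-1.799e+02  3.000e-02 -8.983e+01] F [-0.3   0.07 -0.37] w0.0617 g0.0
lid px 424.1 265.0 [41.8 44.6] [ 0.3859 -0.265 ]
lid px 415.6 188.2 [39.3 41.9] [ 0.579  -0.2669]
```

View pics/end.png

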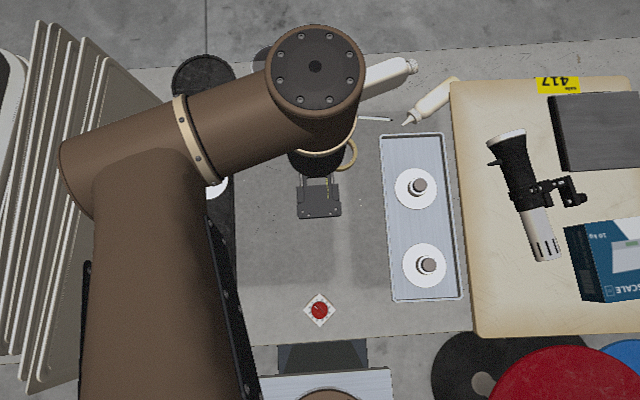

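View pics/end_s.png

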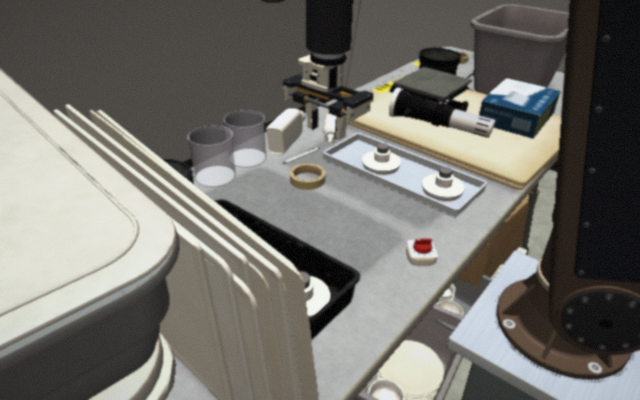

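Both tray lids lie flat at top px (416,188) and (424,265). The bin lids were last measured at (0.4075,0.266) and (0.6395,0.265). The tape lies where it was at (339,152), and the table is clear. I'll hand in.

```bash
python3 -c "
from plant import r
print(r.close_job())"
```

```text
the job is handed in; nothing more can be done
None
```

I handed the job in at about 39 s with all four lids put away flat: two sound ones in the tray and two warped ones in the bin. All four buttons were up by touch, two of them after I clicked them, and the tape was left where it lay; no verdict came back.

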